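# Set the lens guide of a hand edger with a gauge blade

## Task

Set the guide of the white hand edger to the blue setting gauge: stand the gauge on the lens rest and slide its blade into the open channel between the two dark cheeks until the front ends of the cheeks lie within the blade's red band. Then push the sliding cheek (the one with the orange lug) up against the blade so that it is trapped between the cheeks, and leave the gauge standing there. Leave the yellow gauge and the other loose things on the bench where they are.

Things in the scene. Friction and masses are not known exactly. Their poses are not given: they have to be found in the camera images.
- gauge_blue: Blue gauge, loose, about 0.25 kg, standing on its steel foot. Origin: underside, below mid handle; x to the blade tip, z up. Blue handle 80 long (x -40 to 40), 26 wide (y), top at 46, on a foot 80 x 36 x 6 high; grip it across. Steel blade, flat and upright: x 40 to 140, 6 thick (y, centred), 2 to 32 above the underside; red band round it at x 62 to 72.
- gauge_band (a point): Middle of the blue gauge's red band, at the height of its underside: 67 mm ahead (x) of its origin, axes as the gauge. The band reaches 5 mm to either side of it.
- gauge_tip (a point): Tip of the blue gauge's blade, at the height of its underside: 140 mm ahead (x) of its origin, axes as the gauge.
- gauge_yellow: Yellow setting gauge, as the blue one but with a yellow handle and a blade 3 thick. Not wanted: leave it where it stands. Origin and axes as the blue one.
- edger: White and grey hand edger, fixed. Origin on the bench below the channel entrance; x into the channel, to the wheel; z up. Lens rest: level aluminium plate, top 60 above the bench, x -125 to 120, y -75 to 75, bare but for two dark steel cheeks: the fixed one x 0 to 90, y 0 to 12, 28 high; the sliding one on the -y side. Wheel and housing begin at x 120 and rise to 240.
- channel_entry (a point): Point on the lens rest (60 above the bench) at the front end of the fixed cheek's inner face; axes as the edger: x into the channel (90 long, open at both ends and on top). The channel lies on the -y side of this point, from y = 0 to y = -(value of joint guide). Both cheeks' front ends are at x = 0.
- guide (a joint): Width of the channel in m, between the cheeks' inner faces. The sliding cheek, a dark steel bar 90 long, 8 thick, 28 high, moves along the edger's y without turning: 0 is shut on the fixed cheek; it starts 0.011 to 0.016 open, opens to 0.025 and stays where it is left; about 3 N moves it.
- guide_lug (a point): Centre of the top of the orange lug on the sliding cheek's outer (-y) face, 41 above the lens rest, axes as the edger. Lug 30 long (x) x 16 (y) x 40 high, midway along the cheek; pushing it towards the edger's +y narrows the channel.
- spray: Clear bottle with a blue cap, 60 in diameter, 160 high; bystander. Origin: centre of its underside.
- spare_wheel: Spare brick-red grinding wheel lying flat, 110 in diameter, 22 high; bystander. Origin: centre of its underside.
- dressing_stone: Grey dressing stone 100 x 30 x 22 high; bystander. Origin: centre of its underside, x along its length.
- pot: White ceramic cup, 84 in diameter, 85 high; bystander. Origin: centre of its underside.
- driver: Screwdriver lying on the bench; bystander. Origin at its underside, x along it.
Things that resemble listed ones, but are neither listed nor needed, are in the scene too. What is shaped like the gauge_blue but turquoise is not meant.

How it is judged:
By the outcome, as a careful person would: the job done as asked, in the order asked, and still so for the second after the job is handed in, with the robot touching nothing.
It also fails if it takes over 58 s, if anything falls off the work surface, if the arm or the gripper's body presses on something with over 40 N, if the wrist force passes 120 N, or if a joint passes its speed limit or range.

## Robot

A 6-joint arm with a two-finger parallel gripper is mounted at the origin on the work surface. World frame = base frame: x ahead of the robot, y to its left, z up, the work surface at z = 0. Lengths are in m, angles in rad, forces in N, time in s.
With the tool pointing down it reaches from about 0.375 to 0.825 m from the base axis. Payload 5.5 kg.
Tool frame: the origin (TCP) lies between the finger pads; the fingertips stand 17 mm ahead of it and the grasp point (between the pads) lies 2 mm behind it (robot.finger_overhang is the distance from the TCP to the fingertips, in m); z points along the fingers, y is the line along which they close (so a half turn about z gives the same grasp; the last joint's range is limited). The gripper opens to 85 mm and grips with 20 to 120 N. Pads are 22 mm wide; open, the fingers measure 114 mm over their backs; the gripper's body (76 mm by 85 mm) begins 54 mm behind the grasp point. The pads swing forward as they close: fully open they stand 13 mm farther back than shut.
Start: joints at [1.253, 0.314, -0.047, 1.21, 0, 1.571], TCP at [0.187, 0.57, 0.248] pointing down, gripper open.
Joint ranges: [-2.67, 2.67], [-0.69, 1.73], [-1.03, 1.25], [-2.08, 2.16], [-1.42, 1.45], [-3.14, 3.14]. Speed limits (rad/s): [2.39, 2.39, 3.01, 3.14, 3.14, 3.14].

## Interface

Orientations are given as a rotation vector (axis times angle).
In Python, from rig import sensors, viewer, robot gives the robot as it stands. The module is installed in compiled form; this text tells all that it offers.
- The arm moves only by the tool servo_tool, never from a script. Its argument "rows" is one flat list of numbers, 7 for each row, row after row: the shift along the tool's x, y, z as a fraction of full scale, then the turn, a rotation vector about the tool's x, y, z as a fraction of full scale, then the opening, from -1 (shut) to 1 (fully open). In form: [tx, ty, tz, ax, ay, az, fingers, tx, ty, tz, ax, ay, az, fingers, ...]. A call has 1 to 5 rows; each row is the pose to reach, as a shift and turn from the pose commanded when the call began, along the tool's axes at that moment; what a row does not reach only later rows make up. Full scale, the value 1, is 0.5 m for a shift and 45 degrees for a turn. A row lasts 1/10 s, in which the tool goes at most 50 mm and 8.59 degrees, less where a joint would pass 70% of its speed; a pose out of reach is approached as far as the arm can. A call with a number of a shift or a turn outside -1 to 1 is refused whole. A call with a gripper value outside its range is refused whole. The fingers move at their own pace and stop on an object; "squeeze" is the grip in N (left out, the last holds). Time passes only in rows, so rows that repeat a pose let the fingers close. It gives the time, the measured TCP pose, the force, the opening and the grip force at its end, in the units of the state.
- sensors.state(): the state, without advancing time (a new reading comes with each control period).
- viewer.get_image(name): name is "scene" or "top" or "wrist"; returns a dict with "img" (420x560x3 uint8, red, green, blue), "fovy" (degrees; the focal length in pixels is half the picture's height over the tangent of half this angle, whatever the lens; pixels are square), "cx", "cy" (the principal point, pixels), "extrinsics" (4x4, takes a point from camera to world coordinates). Camera axes: x right, y down, z forward; pixel columns grow to the right and rows downward; lengths in m; the calibration is good to about 2 mm. A picture is of the moment at which its call begins. There is no depth.
- robot.close_job(): hands the job in; it is judged then, once.
Trained networks look in a picture, given as the dict that the camera call returned (one of the last four; its "shot" number tells which), for a name from the list of things; names that differ only in an ending like _2 or _b are one class to them, and where a whole thing is asked for, a point or a joint stands for the part that bears it (a point fixed in the world has none). Each returns a list of dicts, best first, with "conf" (0 to 1); they miss things now and then, are a little off and sometimes report something else, mostly with a low value. They report only what shows in the picture. A call takes as long as a camera call. They do not tell look-alikes from the thing itself.
- viewer.find_in(picture, name): "position" ([column, row] in pixels, amid what is visible of it).
- viewer.silhouettes(picture, name): "region" (420x560 bool, what is visible of it) and "position" ([column, row] in pixels, amid what is visible of it).
The state is a dict: "time_s": time; "joint_pos": joint angles; "joint_velocities": joint speeds; "joint_efforts": joint torques, N m; "ee_pos": TCP position; "eef_rot": TCP orientation; "wrist_force": force on the tool from outside, world axes, zero at the start; "torque": the same for the moment, N m; "finger_gap": opening from 0.0 (shut) to 1.0 (fully open); "grasp_force": force on a finger pad.
Only numpy, scipy, OpenCV 4.12 (cv2) and the standard library are available. Lean on these libraries where they do the work, as an engineer would, in place of code of your own. Each camera call takes 0.05 s, during which the arm holds its last target. There are 200 camera calls.

## Working session

There is one attempt and no reset: what is moved stays moved. The work goes in short steps, Python scripts to look and compute and a tool call to move; the robot and the scene stay as the last step left them, time stands still between calls to the robot, and variables do not carry over. Pictures are saved under pics/ and viewed, at most 10 in all, crops included, and the job is handed in when it is done.

Besides the shell and the picture viewer there is one more tool, called after "Request:" by a JSON object that holds its "api" and its "payload". servo_tool: Moves the arm, as the interface text tells. Its arguments: {"type":"object","properties":{"rows":{"type":"array","items":{"type":"number","minimum":-1,"maximum":1}},"squeeze":{"type":"number"}},"required":["rows"]}

```bash
mkdir -p pics; cat > h.py <<'E'
import numpy as np, cv2, pickle
from rig import sensors, viewer, robot
def shot(n,save=None):
    p=viewer.get_image(n)
    if save: cv2.imwrite('pics/'+save,p['img'][:,:,::-1])
    return p
def K(p):
    f=p['img'].shape[0]/2/np.tan(np.radians(p['fovy'])/2); return f
def ray(p,uv,z):
    f=K(p);E=np.array(p['extrinsics']);d=E[:3,:3]@np.array([(uv[0]-p['cx'])/f,(uv[1]-p['cy'])/f,1]);o=E[:3,3]
    return o+d*(z-o[2])/d[2]
def proj(p,X):
    f=K(p);E=np.array(p['extrinsics']);c=(np.atleast_2d(X)-E[:3,3])@E[:3,:3]
    return np.c_[p['cx']+f*c[:,0]/c[:,2],p['cy']+f*c[:,1]/c[:,2]]
E
python3 - <<'E'
from h import *
np.set_printoptions(precision=3,suppress=True)
print(sensors.state())
for n in('top','scene'):
    p=shot(n,n+'0.png');pickle.dump(p,open(n+'0.pkl','wb'));print(n,p['fovy'],p['cx'],p['cy'],np.array(p['extrinsics']))
    for k in('gauge_blue','gauge_yellow','edger','guide_lug','spray','pot'):
        print(k,[(np.round(d['position'],1),round(d['conf'],2)) for d in viewer.find_in(p,k)])
E
```

```text
{'time_s': 0.0, 'joint_pos': array([ 1.253,  0.314, -0.048,  1.21 , -0.   ,  1.571]), 'joint_velocities': array([ 0.   , -0.001, -0.001,  0.   ,  0.002, -0.001]), 'joint_efforts': array([ -0.002, -53.959,  33.975,   0.019,  -0.   ,  -0.   ]), 'ee_pos': array([0.187, 0.569, 0.247]), 'eef_rot': array([-0.497, -3.102,  0.003]), 'wrist_force': array([-0.008, -0.433,  0.675]), 'torque': array([ 0.027,  0.039, -0.038]), 'grasp_force': 0.0, 'finger_gap': 1.0002672998274935}
top 46.10866803439195 281.97604185404884 208.4277636209427 [[ 0.013 -0.999  0.047  0.491]
 [-1.    -0.014 -0.009  0.157]
 [ 0.01  -0.047 -0.999  1.3  ]
 [ 0.     0.     0.     1.   ]]
gauge_blue [(array([261.5, 300.6]), 0.77), (array([287.6, 236.9]), 0.6)]
gauge_yellow [(array([198. , 224.1]), 0.8)]
edger [(array([473.5, 198.5]), 0.82)]
guide_lug [(array([415.2, 207.3]), 0.64)]
spray [(array([303. , 107.8]), 0.95)]
pot [(array([350.4, 113.4]), 0.97)]
scene 57.30247598880521 275.69734499622706 210.67424885275074 [[ 0.418  0.479 -0.772  1.291]
 [ 0.908 -0.212  0.361 -0.197]
 [ 0.01  -0.852 -0.524  0.573]
 [ 0.     0.     0.     1.   ]]
gauge_blue [(array([262.6, 216.9]), 0.95), (array([258.4, 186.3]), 0.66)]
gauge_yellow [(array([338.6, 207.4]), 0.84)]
edger [(array([ 70.6, 263.5]), 0.71)]
guide_lug [(array([132.1, 239.8]), 0.82)]
spray [(array([309.5, 280.6]), 0.79)]
pot [(array([249.2, 301.5]), 0.72)]
```

View pics/top0.png

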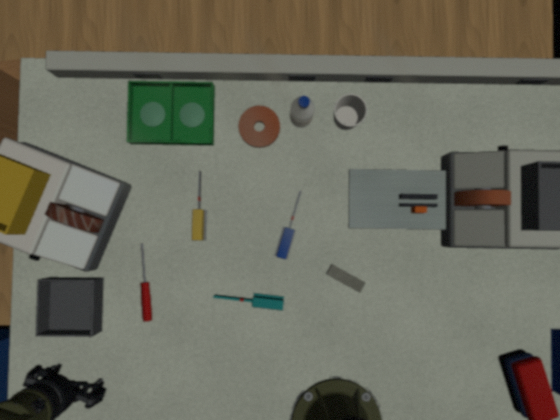

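View pics/scene0.png

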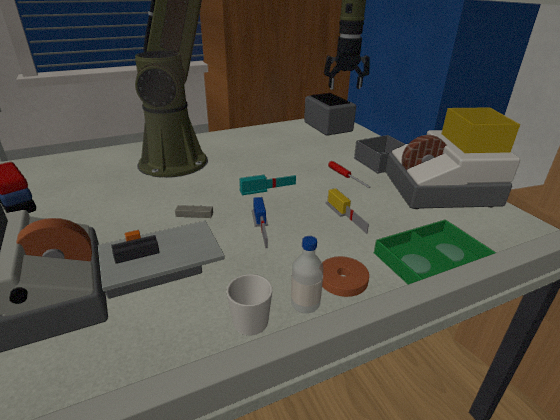

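The gauge wanted is the dark blue one: its handle is at (285,243) in the top view, with the blade up to (300,192). The turquoise one at (267,301) is the decoy. The edger is on the right, its channel entry is near (399,198), and the lug is at (419,209).

```bash
cat >> h.py <<'E'
from scipy.spatial.transform import Rotation as R
def yawpose(yaw): # tool down, tool y-axis direction at angle yaw in world
    y=np.array([np.cos(yaw),np.sin(yaw),0]);z=np.array([0,0,-1.]);return np.c_[np.cross(y,z),y,z]
def go(xyz,yaw=None):
    s=sensors.state();Rc=R.from_rotvec(s['eef_rot']).as_matrix()
    cur=np.arctan2(Rc[1,1],Rc[0,1]);d=0
    if yaw is not None: d=(yaw-cur+np.pi/2)%np.pi-np.pi/2
    Rt=yawpose(cur+d); t=Rc.T@(np.array(xyz)-s['ee_pos'])/0.5
    a=R.from_matrix(Rc.T@Rt).as_rotvec()/(np.pi/4)
    print('t',s['time_s'],'pos',s['ee_pos'].round(4),'yaw',np.degrees(cur).round(2),'j6',s['joint_pos'][5].round(2),'SHIFT',t.round(4),'TURN',a.round(4))
def mask(p,name):
    h=cv2.cvtColor(p['img'],cv2.COLOR_RGB2HSV).astype(int);H,S,V=h[...,0],h[...,1],h[...,2]
    return {'blue':(abs(H-112)<10)&(S>130)&(V>60),'orange':(H>4)&(H<16)&(S>190)&(V>120),'red':((H<4)|(H>174))&(S>130)&(V>60)}[name].astype(np.uint8)
E
python3 - <<'E'
from h import *
np.set_printoptions(precision=4,suppress=True)
p=pickle.load(open('top0.pkl','rb'))
m=mask(p,'blue');m[:,:265]=0;m[:,310:]=0;m[:215]=0;m[270:]=0
ys,xs=np.nonzero(m);print(len(xs));c=[xs.mean(),ys.mean()]
P=ray(p,c,.04);T=ray(p,(300,192),.02);print('handle',P,'tip',T,np.degrees(np.arctan2(*(T-P)[1::-1])))
m=mask(p,'orange');m[:,:400]=0;m[:,440:]=0;ys,xs=np.nonzero(m);print('lug',len(xs),ray(p,[xs.mean(),ys.mean()],.101))
print('entry',ray(p,(399,200),.088),'rest corners',ray(p,(348,170),.06),ray(p,(349,229),.06),ray(p,(446,170),.06),ray(p,(446,229),.06))
g=P.copy();g[2]=.25;a=np.arctan2(*(T-P)[1::-1]);go(g,a+np.pi/2)
w=shot('wrist');print(w['extrinsics'],w['fovy'])
Rc=R.from_rotvec(sensors.state()['eef_rot']).as_matrix();E=np.array(w['extrinsics']);print(Rc.T@E[:3,:3],Rc.T@(E[:3,3]-sensors.state()['ee_pos']))
E
```

```text
131
handle [0.4486 0.1419 0.04  ] tip [0.5952 0.0986 0.02  ] -16.44749507504818
lug 27 [ 0.5506 -0.1926  0.101 ]
entry [ 0.5733 -0.1428  0.088 ] rest corners [ 0.6494 -0.0203  0.06  ] [ 0.5004 -0.0239  0.06  ] [ 0.653  -0.2689  0.06  ] [ 0.5036 -0.2685  0.06  ]
t 0.7 pos [0.1875 0.57   0.2483] yaw 71.79 j6 1.57 SHIFT [-0.7635 -0.6501 -0.0034] TURN [ 0.0001 -0.     -0.0391]
[[ 0.3127  0.9022  0.2971  0.1113]
 [ 0.9499 -0.297  -0.0979  0.596 ]
 [-0.0001  0.3128 -0.9498  0.3739]
 [ 0.      0.      0.      1.    ]] 61.49325319937498
[[-0.0002 -0.9498 -0.3127]
 [ 1.     -0.0001 -0.0002]
 [ 0.0001 -0.3127  0.9498]] [ 0.0805  0.0009 -0.1256]
```

Request:
{"api": "servo_tool", "payload": {"rows": [-0.7635,-0.65,0,0,0,-0.039,1,-0.7635,-0.65,0,0,0,-0.039,1,-0.7635,-0.65,0,0,0,-0.039,1,-0.7635,-0.65,0,0,0,-0.039,1,-0.7635,-0.65,0,0,0,-0.039,1]}}

```text
time_s: 1.25
ee_pos: [0.3183, 0.3549, 0.2485]
eef_rot: [0.448, 3.109, 0.001]
wrist_force: [1.1, -0.1, 0.5]
finger_gap: 0.995
grasp_force: 0.0
```

```bash
python3 - <<'E'
from h import *
go([.4486,.1419,.22],np.radians(73.55))
E
```

```text
t 1.25 pos [0.3183 0.3549 0.2485] yaw 73.59 j6 1.13 SHIFT [-0.3703 -0.335   0.057 ] TURN [0.0008 0.0006 0.0008]
```

Request:
{"api": "servo_tool", "payload": {"rows": [-0.37,-0.335,0.057,0,0,0,1,-0.37,-0.335,0.057,0,0,0,1,-0.37,-0.335,0.057,0,0,0,1,-0.37,-0.335,0.057,0,0,0,1,-0.37,-0.335,0.057,0,0,0,1]}}

```text
time_s: 1.75
ee_pos: [0.4479, 0.1426, 0.2201]
eef_rot: [0.449, 3.108, 0.001]
wrist_force: [0.8, 0.3, -0.2]
finger_gap: 0.998
grasp_force: 0.0
```

Request:
{"api": "servo_tool", "payload": {"rows": [0,0,0,0,0,0,1,0,0,0,0,0,0,1]}}

```text
time_s: 1.95
ee_pos: [0.4473, 0.1434, 0.2198]
eef_rot: [-0.455, -3.108, -0.0]
wrist_force: [0.7, 0.1, 0.2]
finger_gap: 1.0
grasp_force: 0.0
```

```bash
python3 - <<'E'
from h import *
p=shot('wrist','w1.png');pickle.dump(p,open('w1.pkl','wb'))
go([.4486,.1419,.22],np.radians(73.55))
m=mask(p,'blue');n,l,st,c=cv2.connectedComponentsWithStats(m);print([(st[i],c[i]) for i in range(1,n) if st[i,4]>200])
E
```

```text
t 2.0 pos [0.447  0.1444 0.22  ] yaw 73.48 j6 0.6 SHIFT [-0.0046 -0.0039 -0.    ] TURN [ 0.0004 -0.0005 -0.0015]
[(array([ 259,  167,   29,   84, 2213], dtype=int32), array([273.21961139, 207.4844103 ]))]
```

View pics/w1.png

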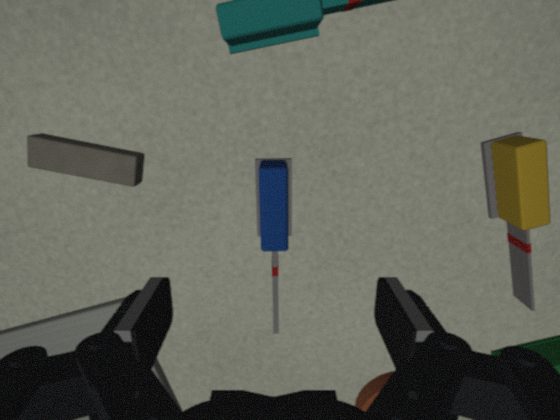

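The gauge is directly ahead: handle centre (273,205), red band (275,271), blade tip (276,332), with the blade running down the picture and away from the arm.

```bash
python3 - <<'E'
from h import *
np.set_printoptions(precision=4,suppress=True)
p=pickle.load(open('w1.pkl','rb'))
im=p['img'].astype(int)
for r in range(165,335,10): # midline per row: blade bounds
    row=im[r,255:297].sum(1); print(r,list(row[::2]))
m=mask(p,'red');m[:,:260]=0;m[:,290:]=0;ys,xs=np.nonzero(m);print('red',xs.min(),xs.max(),ys.min(),ys.max(),ray(p,(xs.mean(),ys.mean()),.032))
print('tip',ray(p,(276.3,332),.032),'top front edge',ray(p,(274.5,249.5),.03),ray(p,(273,162),.046))
E
```

```text
165 [np.int64(293), np.int64(260), np.int64(206), np.int64(101), np.int64(96), np.int64(92), np.int64(85), np.int64(82), np.int64(96), np.int64(100), np.int64(78), np.int64(71), np.int64(99), np.int64(67), np.int64(88), np.int64(98), np.int64(188), np.int64(253), np.int64(298), np.int64(351), np.int64(360)]
175 [np.int64(299), np.int64(251), np.int64(185), np.int64(151), np.int64(185), np.int64(181), np.int64(171), np.int64(154), np.int64(167), np.int64(181), np.int64(175), np.int64(144), np.int64(172), np.int64(160), np.int64(176), np.int64(164), np.int64(154), np.int64(251), np.int64(291), np.int64(358), np.int64(357)]
185 [np.int64(338), np.int64(250), np.int64(192), np.int64(179), np.int64(150), np.int64(166), np.int64(152), np.int64(169), np.int64(177), np.int64(171), np.int64(159), np.int64(179), np.int64(152), np.int64(167), np.int64(164), np.int64(147), np.int64(149), np.int64(235), np.int64(300), np.int64(371), np.int64(358)]
195 [np.int64(342), np.int64(270), np.int64(202), np.int64(162), np.int64(156), np.int64(166), np.int64(175), np.int64(150), np.int64(164), np.int64(16
[... 3759 characters left out ...]
t64(363), np.int64(360), np.int64(359), np.int64(364), np.int64(362), np.int64(302), np.int64(265), np.int64(267), np.int64(349), np.int64(369), np.int64(364), np.int64(364), np.int64(369), np.int64(364), np.int64(375), np.int64(371), np.int64(374)]
325 [np.int64(363), np.int64(345), np.int64(357), np.int64(351), np.int64(361), np.int64(370), np.int64(370), np.int64(369), np.int64(358), np.int64(295), np.int64(260), np.int64(263), np.int64(346), np.int64(371), np.int64(361), np.int64(352), np.int64(347), np.int64(362), np.int64(365), np.int64(347), np.int64(357)]
red 272 277 267 275 [0.5303 0.1212 0.032 ]
tip [0.5994 0.1023 0.032 ] top front edge [0.5087 0.1274 0.03  ] [0.4231 0.1515 0.046 ]
```

```bash
python3 - <<'E'
from h import *
go([.464,.140,.030],np.radians(74.6))
E
```

```text
t 2.0 pos [0.447  0.1444 0.22  ] yaw 73.48 j6 0.6 SHIFT [-0.0353  0.0011  0.38  ] TURN [ 0.0004 -0.0005 -0.0248]
```

Request:
{"api": "servo_tool", "payload": {"rows": [-0.035,0.001,0.15,0,0,-0.025,1,-0.035,0.001,0.25,0,0,-0.025,1,-0.035,0.001,0.33,0,0,-0.025,1,-0.035,0.001,0.38,0,0,-0.025,1,-0.035,0.001,0.38,0,0,-0.025,1]}}

```text
time_s: 2.5
ee_pos: [0.4586, 0.1402, 0.0255]
eef_rot: [-0.413, -3.105, 0.006]
wrist_force: [-0.6, -0.6, -0.5]
finger_gap: 1.005
grasp_force: 0.0
```

Request:
{"api": "servo_tool", "payload": {"rows": [0,0,0,0,0,0,-1,0,0,0,0,0,0,-1,0,0,0,0,0,0,-1,0,0,0,0,0,0,-1,0,0,0,0,0,0,-1], "squeeze": 40}}

```text
time_s: 3.0
ee_pos: [0.4654, 0.1403, 0.0318]
eef_rot: [0.419, 3.11, 0.002]
wrist_force: [-0.9, -0.3, 9.0]
finger_gap: 0.299
grasp_force: 40.2
```

Request:
{"api": "servo_tool", "payload": {"rows": [0,0,0,0,0,0,-1,0,0,0,0,0,0,-1,0,0,0,0,0,0,-1]}}

```text
time_s: 3.3
ee_pos: [0.4655, 0.1404, 0.0318]
eef_rot: [0.419, 3.111, 0.002]
wrist_force: [-1.7, -0.7, 8.7]
finger_gap: 0.301
grasp_force: 40.3
```

Request:
{"api": "servo_tool", "payload": {"rows": [0,0,-0.1,0,0,0,-1,0,0,-0.2,0,0,0,-1,-0.1,-0.1,-0.26,0,0,0,-1,-0.16,-0.16,-0.32,0,0,0,-1,-0.21,-0.21,-0.38,0,0,0,-1]}}

```text
time_s: 3.8
ee_pos: [0.5276, 0.0267, 0.2066]
eef_rot: [-0.418, -3.113, 0.0]
wrist_force: [0.3, 1.5, -4.3]
finger_gap: 0.296
grasp_force: 41.3
```

```bash
python3 - <<'E'
from h import *
go([.65,-.17,.25])
E
```

```text
t 3.8 pos [0.5276 0.0267 0.2066] yaw 74.7 j6 0.32 SHIFT [-0.3399 -0.3148 -0.0869] TURN [-0.0001 -0.0002 -0.    ]
```

Request:
{"api": "servo_tool", "payload": {"rows": [-0.34,-0.315,-0.087,0,0,0,-1,-0.34,-0.315,-0.087,0,0,0,-1,-0.34,-0.315,-0.087,0,0,0,-1,-0.34,-0.315,-0.087,0,0,0,-1,-0.34,-0.315,-0.087,0,0,0,-1]}}

```text
time_s: 4.3
ee_pos: [0.6509, -0.1719, 0.2494]
eef_rot: [0.422, 3.112, -0.001]
wrist_force: [0.7, 0.4, -2.5]
finger_gap: 0.299
grasp_force: 41.4
```

Request:
{"api": "servo_tool", "payload": {"rows": [0,0,0,0,0,0,-1,0,0,0,0,0,0,-1,0,0,0,0,0,0,-1]}}

```text
time_s: 4.6
ee_pos: [0.6492, -0.168, 0.2484]
eef_rot: [-0.418, -3.112, -0.001]
wrist_force: [-0.4, 0.3, -3.6]
finger_gap: 0.298
grasp_force: 41.3
```

```bash
python3 - <<'E'
from h import *
p=shot('wrist','w2.png');pickle.dump(p,open('w2.pkl','wb'))
go([.65,-.17,.25])
E
```

```text
t 4.65 pos [ 0.6492 -0.1677  0.2486] yaw 74.72 j6 0.01 SHIFT [-0.0027 -0.0039 -0.0029] TURN [ 0.0003 -0.0015  0.    ]
```

View pics/w2.png

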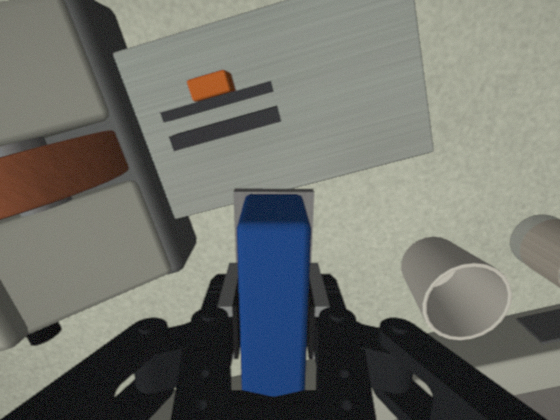

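The view shows the sliding cheek at (217,101) with the lug at (210,85), the fixed cheek at (225,128), and the channel between them. The handle is held straight at the bottom centre.

```bash
cat > fit.py <<'E'
from h import *
np.set_printoptions(precision=4,suppress=True)
p=pickle.load(open('w2.pkl','rb'));g=cv2.cvtColor(p['img'],cv2.COLOR_RGB2GRAY)
print(p['fovy'],p['cx'],p['cy'])
print('cheek/rest grey',g[128,225],g[101,217],g[114,222],g[160,250])
th=((g<90)).astype(np.uint8);th[:,:150]=0;th[:,300:]=0;th[:75]=0;th[160:]=0
n,l,st,c=cv2.connectedComponentsWithStats(th)
for i in range(1,n):
    if st[i,4]<100: continue
    ys,xs=np.nonzero(l==i);r=cv2.minAreaRect(np.c_[xs,ys].astype(np.float32));b=cv2.boxPoints(r);print(st[i],r);print(np.c_[b,np.array([ray(p,q,.088) for q in b])[:,:2]])
# edge profile across channel averaged along the cheek direction
d=ray(p,(275,115),.088)
m=mask(p,'orange');ys,xs=np.nonzero(m);k=(xs>180)&(xs<240)&(ys>60)&(ys<105);r=cv2.minAreaRect(np.c_[xs[k],ys[k]].astype(np.float32));print('lug',r,ray(p,r[0],.101))
b=mask(p,'blue')
for rr in (205,215,230,250,300,350,380):
    x=np.nonzero(b[rr])[0];x=x[(x>200)&(x<340)];print(rr,x.min(),x.max())
E
python3 fit.py
```

```text
61.49325319937498 273.12724334204614 210.39559177649255
cheek/rest grey 54 52 141 147
[ 161   75  112   47 1388] ((214.1132049560547, 92.89622497558594), (28.433637619018555, 114.00926208496094), 74.05460357666016)
[[155.3962  94.8868   0.5481  -0.2334]
 [265.0189  63.566    0.5489  -0.1459]
 [272.8302  90.9057   0.5692  -0.1454]
 [163.2076 122.2264   0.569   -0.2349]]
[ 169  106  112   45 1768] ((224.56082153320312, 128.00296020507812), (16.023719787597656, 111.85790252685547), 74.35775756835938)
[[168.543  135.3679   0.5796  -0.2345]
 [276.2581 105.2077   0.5801  -0.1456]
 [280.5786 120.638    0.5922  -0.1454]
 [172.8635 150.7982   0.5921  -0.2354]]
lug ((208.6792449951172, 85.37736511230469), (20.87880516052246, 37.91151428222656), 74.05460357666016) [ 0.5533 -0.1896  0.101 ]
205 244 302
215 241 305
230 237 309
250 238 308
300 239 307
350 241 304
380 242 303
```

Request:
{"api": "servo_tool", "payload": {"rows": [0,0,-0.08,0,0,0.19,-1,0,0,-0.15,0,0,0.38,-1,0,0,-0.15,0,0,0.57,-1,0,0,-0.15,0,0,0.76,-1,0,0,-0.15,0,0,0.9,-1]}}

```text
time_s: 5.15
ee_pos: [0.6497, -0.1674, 0.3244]
eef_rot: [1.476, 2.773, 0.0]
wrist_force: [0.0, -0.0, -3.9]
finger_gap: 0.295
grasp_force: 41.3
```

```bash
python3 - <<'E'
from h import *
go([.575,-.24,.32],0)
E
```

```text
t 5.15 pos [ 0.6497 -0.1674  0.3244] yaw 33.96 j6 0.73 SHIFT [-0.037  -0.205   0.0088] TURN [5.000e-04 1.000e-04 7.547e-01]
```

Request:
{"api": "servo_tool", "payload": {"rows": [-0.037,-0.205,0.008,0,0,0.755,-1,-0.037,-0.205,0.008,0,0,0.755,-1,-0.037,-0.205,0.008,0,0,0.755,-1,-0.037,-0.205,0.008,0,0,0.755,-1,-0.037,-0.205,0.008,0,0,0.755,-1]}}

```text
time_s: 5.65
ee_pos: [0.5749, -0.2408, 0.3202]
eef_rot: [-2.217, -2.225, -0.0]
wrist_force: [0.4, -0.1, -2.5]
finger_gap: 0.299
grasp_force: 42.0
```

Request:
{"api": "servo_tool", "payload": {"rows": [0,0,0,0,0,0,-1,0,0,0,0,0,0,-1,0,0,0,0,0,0,-1]}}

```text
time_s: 5.95
ee_pos: [0.5759, -0.2411, 0.3197]
eef_rot: [-2.215, -2.228, 0.0]
wrist_force: [0.1, -0.7, -1.8]
finger_gap: 0.298
grasp_force: 42.0
```

```bash
python3 - <<'E'
from h import *
p=shot('wrist','w3.png');pickle.dump(p,open('w3.pkl','wb'))
go([.575,-.24,.32],0)
E
```

```text
t 6.0 pos [ 0.5759 -0.2412  0.3197] yaw 0.3 j6 1.17 SHIFT [ 0.0024 -0.0017 -0.0007] TURN [-0.0001 -0.      0.0068]
```

View pics/w3.png

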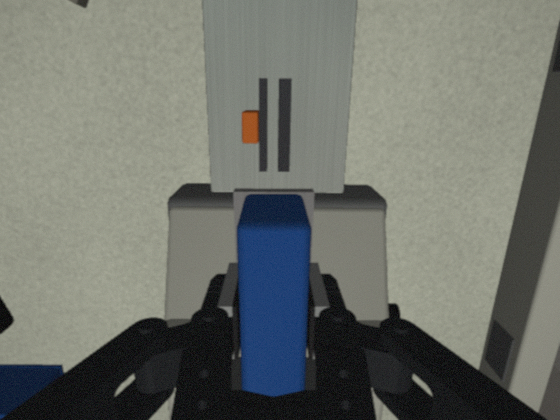

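The cheeks show at columns 259–267 (sliding) and 279–291 (fixed), rows 79–171, almost in line with the held handle at column 273.

```bash
python3 - <<'E'
from h import *
np.set_printoptions(precision=4,suppress=True)
p=pickle.load(open('w3.pkl','rb'));g=cv2.cvtColor(p['img'],cv2.COLOR_RGB2GRAY).astype(float)
def edges(v,o):
    t=(v.max()+v.min())/2;r=[]
    for i in range(len(v)-1):
        if (v[i]-t)*(v[i+1]-t)<0: r.append(o+i+(t-v[i])/(v[i+1]-v[i]))
    return np.array(r)
for a,b in((82,105),(90,108),(146,168),(82,168)):
    e=edges(g[a:b,260:300].mean(0),260);r=(a+b-1)/2
    print(r,e,[ray(p,(q,r),.088)[0].round(4) for q in e])
e=edges(g[60:190,282:288].mean(1),60);print('fixed rows',e,[ray(p,(285,q),.088)[1].round(4) for q in e])
e=edges(g[60:190,261:265].mean(1),60);print('slid rows',e,[ray(p,(263,q),.088)[1].round(4) for q in e])
# handle centre plane at top height
s=sensors.state();z0=s['ee_pos'][2]-.0318
b=mask(p,'blue')
for rr in (198,205,230,260,300,340,380):
    x=np.nonzero(b[rr])[0];x=x[(x>200)&(x<340)];q=(x.min()+x.max())/2;print(rr,q,x.max()-x.min(),ray(p,(q,rr),z0+.046))
col=p['img'][180:215,255:290].mean(1);print(col.astype(int).tolist())
E
```

```text
93.0 [266.8788 278.3558 290.6693] [np.float64(0.5695), np.float64(0.5805), np.float64(0.5923)]
98.5 [266.8934 278.2808 290.5685] [np.float64(0.5695), np.float64(0.5805), np.float64(0.5923)]
156.5 [266.7989 277.4805 289.2363] [np.float64(0.5694), np.float64(0.5802), np.float64(0.5921)]
124.5 [266.8291 277.8373 289.9698] [np.float64(0.5694), np.float64(0.5803), np.float64(0.5922)]
fixed rows [ 78.0928 171.1822 188.4439] [np.float64(-0.1453), np.float64(-0.235), np.float64(-0.2533)]
slid rows [ 77.7872 170.9621 188.4342] [np.float64(-0.1452), np.float64(-0.2349), np.float64(-0.2534)]
198 276.0 36 [ 0.5766 -0.1923  0.3339]
205 277.5 49 [ 0.5771 -0.1947  0.3339]
230 273.5 71 [ 0.5758 -0.2035  0.3339]
260 273.5 69 [ 0.5759 -0.2147  0.3339]
300 273.0 68 [ 0.5758 -0.2307  0.3339]
340 273.0 64 [ 0.5759 -0.2481  0.3339]
380 273.0 62 [ 0.576  -0.267   0.3339]
[[130, 133, 126], [130, 133, 125], [131, 134, 126], [130, 134, 126], [131, 133, 126], [131, 134, 126], [130, 134, 126], [127, 130, 122], [107, 108, 103], [69, 69, 66], [54, 53, 53], [70, 70, 68], [97, 96, 94], [96, 96, 95], [54, 57, 69], [16, 31, 56], [17, 33, 57], [16, 33, 57], [18, 33, 57], [16, 32, 57], [17, 33, 58], [17, 32, 58], [17, 33, 58], [18, 33, 58], [19, 34, 59], [16, 32, 58], [17, 33, 58], [17, 33, 58], [18, 33, 59], [18, 33, 58], [16, 32, 58], [18, 33, 59], [17, 33, 59], [18, 34, 59], [17, 34, 59]]
```

```bash
python3 - <<'E'
from h import *
p=pickle.load(open('w3.pkl','rb'));im=p['img'].astype(int)
s=sensors.state();z0=s['ee_pos'][2]-.0318
print([(r,*im[r,262:285].mean(0).astype(int)) for r in range(186,236,2)])
print([(r,*im[r,236:239].mean(0).astype(int)) for r in range(184,200)])
for r,h in((193.7,.006),(224,.046),(189,.003)): print(r,ray(p,(273,r),z0+h)[1]-s['ee_pos'][1])
p=pickle.load(open('w1.pkl','rb'));print('w1 rear edges',[ray(p,(273,r),.046)[:2] for r in (160,162,166,170)])
print([(r,*p['img'][r,265:280].mean(0).astype(int)) for r in range(154,178,2)])
E
```

```text
[(186, np.int64(131), np.int64(134), np.int64(126)), (188, np.int64(107), np.int64(108), np.int64(103)), (190, np.int64(53), np.int64(53), np.int64(52)), (192, np.int64(96), np.int64(95), np.int64(93)), (194, np.int64(53), np.int64(57), np.int64(69)), (196, np.int64(16), np.int64(33), np.int64(57)), (198, np.int64(18), np.int64(34), np.int64(58)), (200, np.int64(18), np.int64(33), np.int64(58)), (202, np.int64(17), np.int64(34), np.int64(59)), (204, np.int64(19), np.int64(34), np.int64(59)), (206, np.int64(18), np.int64(33), np.int64(58)), (208, np.int64(19), np.int64(32), np.int64(59)), (210, np.int64(15), np.int64(32), np.int64(58)), (212, np.int64(18), np.int64(34), np.int64(59)), (214, np.int64(17), np.int64(33), np.int64(59)), (216, np.int64(16), np.int64(32), np.int64(58)), (218, np.int64(19), np.int64(35), np.int64(60)), (220, np.int64(19), np.int64(34), np.int64(60)), (222, np.int64(19), np.int64(38), np.int64(68)), (224, np.int64(20), np.int64(41), np.int64(75)), (226, np.int64(24), np.int64(47), np.int64(85)), (228, np.int64(28), np.int64(54), np.int64(97)), (230, np.int64(
[... 1072 characters left out ...]
975]), array([0.42308754, 0.15148708]), array([0.42639709, 0.15049646]), array([0.4297304 , 0.14949872])]
[(154, np.int64(119), np.int64(121), np.int64(109)), (156, np.int64(121), np.int64(122), np.int64(110)), (158, np.int64(88), np.int64(89), np.int64(81)), (160, np.int64(35), np.int64(39), np.int64(51)), (162, np.int64(17), np.int64(27), np.int64(47)), (164, np.int64(17), np.int64(29), np.int64(48)), (166, np.int64(15), np.int64(27), np.int64(49)), (168, np.int64(20), np.int64(42), np.int64(78)), (170, np.int64(25), np.int64(51), np.int64(92)), (172, np.int64(25), np.int64(51), np.int64(93)), (174, np.int64(23), np.int64(50), np.int64(93)), (176, np.int64(23), np.int64(50), np.int64(93))]
```

Request:
{"api": "servo_tool", "payload": {"rows": [0.1,0,0,0,0,0.01,-1,0.2,0,0,0,0,0.01,-1,0.3,0,0,0,0,0.01,-1,0.4,0,0.05,0,0,0.01,-1,0.48,0,0.13,0,0,0.01,-1]}}

```text
time_s: 6.5
ee_pos: [0.5764, -0.0079, 0.2649]
eef_rot: [2.221, 2.216, 0.007]
wrist_force: [1.2, -0.1, -2.9]
finger_gap: 0.298
grasp_force: 42.2
```

```bash
python3 - <<'E'
from h import *
go([.5756,.025,.098],np.radians(-.2))
E
```

```text
t 6.5 pos [ 0.5764 -0.0079  0.2649] yaw -0.12 j6 1.56 SHIFT [ 0.0657 -0.0037  0.3339] TURN [ 0.0072 -0.0005  0.0017]
```

Request:
{"api": "servo_tool", "payload": {"rows": [0.065,-0.002,0.08,0,0,0.002,-1,0.065,-0.002,0.16,0,0,0.002,-1,0.065,-0.002,0.24,0,0,0.002,-1,0.065,-0.002,0.3,0,0,0.002,-1,0.065,-0.002,0.3,0,0,0.002,-1]}}

```text
time_s: 7.0
ee_pos: [0.5703, 0.0222, 0.1086]
eef_rot: [-2.223, -2.212, 0.01]
wrist_force: [-0.8, -0.0, -3.1]
finger_gap: 0.298
grasp_force: 41.8
```

Request:
{"api": "servo_tool", "payload": {"rows": [0,0,0,0,0,0,-1,0,0,0,0,0,0,-1,0,0,0,0,0,0,-1]}}

```text
time_s: 7.3
ee_pos: [0.5758, 0.0219, 0.1154]
eef_rot: [2.226, 2.213, 0.005]
wrist_force: [-0.0, 0.8, -2.8]
finger_gap: 0.298
grasp_force: 41.9
```

```bash
python3 - <<'E'
from h import *
go([.5756,.025,.098],np.radians(-.2))
E
```

```text
t 7.3 pos [0.5758 0.0219 0.1154] yaw -0.35 j6 1.61 SHIFT [ 0.0061 -0.0006  0.0348] TURN [ 0.005  -0.0002 -0.0032]
```

Request:
{"api": "servo_tool", "payload": {"rows": [0,-0.001,0.015,0.002,0,-0.002,-1,0,-0.001,0.034,0.002,0,-0.002,-1,0,-0.001,0.034,0.002,0,-0.002,-1,0,-0.001,0.034,0.002,0,-0.002,-1]}}

```text
time_s: 7.7
ee_pos: [0.5729, 0.0219, 0.0955]
eef_rot: [-2.225, -2.215, 0.003]
wrist_force: [-0.4, -0.0, -2.9]
finger_gap: 0.296
grasp_force: 42.0
```

```bash
python3 - <<'E'
from h import *
go([.5753,-.078,.096],np.radians(-.2))
p=shot('scene');cv2.imwrite('pics/s1.png',cv2.resize(p['img'][180:320,60:270,::-1],None,fx=3.5,fy=3.5,interpolation=2))
go([.5753,-.078,.096],np.radians(-.2))
E
```

```text
t 7.7 pos [0.5729 0.0219 0.0955] yaw -0.26 j6 1.61 SHIFT [-0.1997  0.0057 -0.001 ] TURN [-0.0037  0.     -0.0013]
t 7.75 pos [0.5733 0.0219 0.0958] yaw -0.25 j6 1.61 SHIFT [-0.1999  0.0049 -0.0003] TURN [-0.0028 -0.     -0.0012]
```

View pics/s1.png

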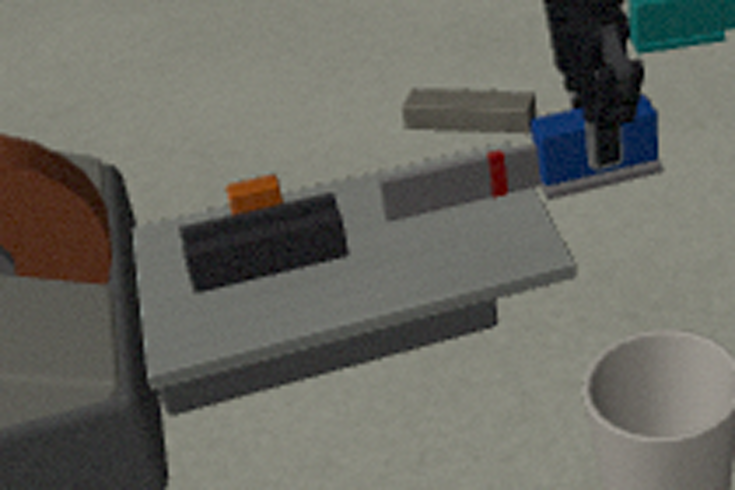

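The blade (tip at crop (385,200)) lies ahead of the cheeks, level just above the rest and lined up with the channel.

Request:
{"api": "servo_tool", "payload": {"rows": [0,0,0,0,0,0,-1,0,0,0,0,0,0,-1,0,0,0,0,0,0,-1]}}

```text
time_s: 8.05
ee_pos: [0.5737, 0.0219, 0.0963]
eef_rot: [-2.226, -2.216, 0.001]
wrist_force: [0.3, 0.0, -2.7]
finger_gap: 0.299
grasp_force: 42.0
```

```bash
python3 - <<'E'
from h import *
go([.5753,-.078,.096],np.radians(-.2))
E
```

```text
t 8.05 pos [0.5737 0.0219 0.0963] yaw -0.25 j6 1.61 SHIFT [-0.1999  0.0041  0.0006] TURN [-0.0015  0.     -0.0012]
```

Request:
{"api": "servo_tool", "payload": {"rows": [-0.01,0.001,0,0,0,0,-1,-0.02,0.001,0,0,0,0,-1,-0.03,0.001,0,0,0,0,-1,-0.03,0.001,0,0,0,0,-1,-0.03,0.001,0,0,0,0,-1]}}

```text
time_s: 8.55
ee_pos: [0.5739, 0.0067, 0.0961]
eef_rot: [-2.226, -2.215, 0.002]
wrist_force: [-0.3, -0.2, -2.0]
finger_gap: 0.296
grasp_force: 42.0
```

```bash
python3 - <<'E'
from h import *
go([.5753,-.078,.096],np.radians(-.2))
E
```

```text
t 8.55 pos [0.5739 0.0067 0.0961] yaw -0.29 j6 1.59 SHIFT [-0.1693  0.0036  0.0002] TURN [-0.002  -0.0002 -0.0019]
```

Request:
{"api": "servo_tool", "payload": {"rows": [-0.01,0.003,0,0,0,0,-1,-0.025,0.003,0,0,0,0,-1,-0.04,0.003,0,0,0,0,-1,-0.055,0.003,0,0,0,0,-1,-0.07,0.003,0,0,0,0,-1]}}

```text
time_s: 9.05
ee_pos: [0.5753, -0.0289, 0.0961]
eef_rot: [-2.226, -2.215, 0.002]
wrist_force: [-0.2, 0.1, -3.8]
finger_gap: 0.299
grasp_force: 42.0
```

```bash
python3 - <<'E'
from h import *
go([.5753,-.078,.096],np.radians(-.2))
E
```

```text
t 9.05 pos [ 0.5753 -0.0289  0.0961] yaw -0.27 j6 1.53 SHIFT [-0.0982  0.0006  0.0002] TURN [-0.002   0.0001 -0.0015]
```

Request:
{"api": "servo_tool", "payload": {"rows": [-0.02,0,0,0,0,0,-1,-0.04,0,0,0,0,0,-1,-0.06,0,0,0,0,0,-1,-0.08,0,0,0,0,0,-1,-0.098,0,0,0,0,0,-1]}}

```text
time_s: 9.55
ee_pos: [0.575, -0.078, 0.0961]
eef_rot: [-2.226, -2.215, 0.002]
wrist_force: [-0.9, -0.4, -3.8]
finger_gap: 0.298
grasp_force: 42.0
```

Request:
{"api": "servo_tool", "payload": {"rows": [0,0,0,0,0,0,-1,0,0,0,0,0,0,-1]}}

```text
time_s: 9.75
ee_pos: [0.575, -0.0772, 0.0961]
eef_rot: [-2.226, -2.215, 0.001]
wrist_force: [-0.5, -0.5, -3.9]
finger_gap: 0.3
grasp_force: 42.0
```

```bash
python3 - <<'E'
from h import *
go([.5753,-.078,.0918],np.radians(-.2))
p=shot('scene');cv2.imwrite('pics/s2.png',cv2.resize(p['img'][180:320,60:270,::-1],None,fx=3.5,fy=3.5,interpolation=2))
E
```

```text
t 9.75 pos [ 0.575  -0.0772  0.0961] yaw -0.28 j6 1.44 SHIFT [-0.0016  0.0005  0.0085] TURN [-0.0021 -0.0005 -0.0019]
```

View pics/s2.png

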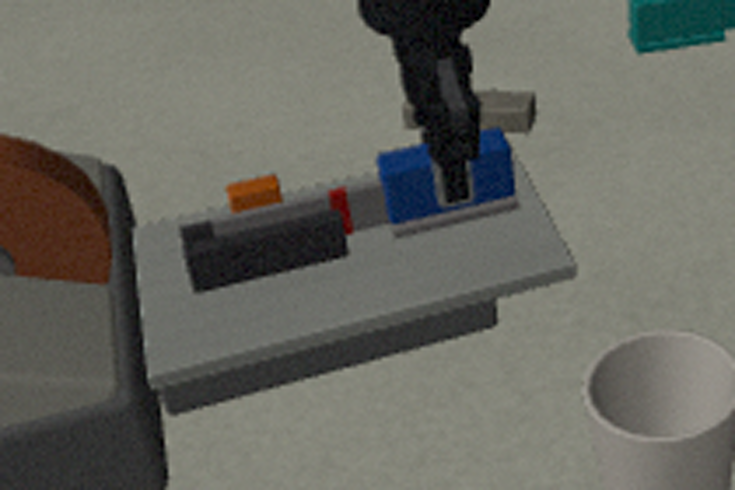

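The blade sits in the channel, and the red band (crop (340,212)) straddles the cheek front end. Next I lower it onto the rest.

Request:
{"api": "servo_tool", "payload": {"rows": [-0.001,0,0.003,0,0,0,-1,-0.001,0,0.006,0,0,0,-1,-0.001,0,0.009,0,0,0,-1,-0.001,0,0.01,0,0,0,-1,-0.001,0,0.01,0,0,0,-1]}}

```text
time_s: 10.3
ee_pos: [0.5751, -0.0772, 0.0919]
eef_rot: [-2.225, -2.216, 0.001]
wrist_force: [-2.5, 0.7, 5.1]
finger_gap: 0.297
grasp_force: 43.0
```

```bash
python3 - <<'E'
from h import *
go([.5753,-.078,.0918],np.radians(-.2))
E
```

```text
t 10.3 pos [ 0.5751 -0.0772  0.0919] yaw -0.23 j6 1.44 SHIFT [-0.0017  0.0005  0.0001] TURN [-0.0016 -0.0003 -0.0007]
```

Request:
{"api": "servo_tool", "payload": {"rows": [0,0,0,0,0,0,0.3,0,0,0,0,0,0,0.3,0,0,0,0,0,0,0.3,0,0,-0.05,0,0,0,0.3,0,0,-0.13,0,0,0,0.3]}}

```text
time_s: 10.8
ee_pos: [0.573, -0.0773, 0.1541]
eef_rot: [-2.222, -2.213, 0.007]
wrist_force: [0.9, 0.3, 0.9]
finger_gap: 0.651
grasp_force: 0.0
```

Request:
{"api": "servo_tool", "payload": {"rows": [0,0,-0.08,0,0,0,-0.3,0,0,-0.14,0,0,0,-1,0,0,-0.14,0,0,0,-1,0,0,-0.14,0,0,0,-1]}}

```text
time_s: 11.2
ee_pos: [0.5758, -0.0777, 0.2266]
eef_rot: [2.226, 2.216, -0.0]
wrist_force: [0.4, -0.0, -0.5]
finger_gap: 0.003
grasp_force: 0.0
```

```bash
python3 - <<'E'
from h import *
go([.52,-.191,.20],0)
p=shot('wrist','w4.png');pickle.dump(p,open('w4.pkl','wb'))
E
```

```text
t 11.2 pos [ 0.5758 -0.0777  0.2266] yaw -0.26 j6 1.44 SHIFT [-0.2271 -0.1106  0.0532] TURN [ 0.0001  0.0003 -0.0057]
```

View pics/w4.png

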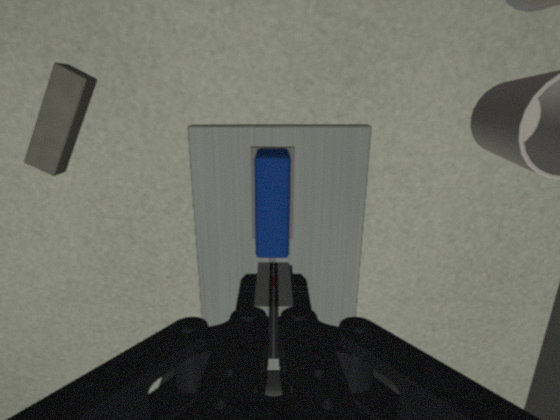

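The gauge stands straight on the rest, with its handle at (273,205). Now I move to the robot side of the lug with the fingers shut.

Request:
{"api": "servo_tool", "payload": {"rows": [-0.05,-0.06,0,0,0,0,-1,-0.12,-0.12,0.02,0,0,0,-1,-0.18,-0.125,0.05,0,0,0,-1,-0.213,-0.125,0.05,0,0,0,-1,-0.213,-0.125,0.05,0,0,0,-1]}}

```text
time_s: 11.75
ee_pos: [0.5116, -0.1852, 0.1999]
eef_rot: [-2.227, -2.211, 0.003]
wrist_force: [0.3, 0.5, 0.3]
finger_gap: 0.003
grasp_force: 0.0
```

```bash
python3 - <<'E'
from h import *
go([.513,-.184,.10],0)
E
```

```text
t 11.75 pos [ 0.5116 -0.1852  0.1999] yaw -0.41 j6 1.23 SHIFT [0.0022 0.0035 0.1998] TURN [-0.0047 -0.0008 -0.0091]
```

Request:
{"api": "servo_tool", "payload": {"rows": [0,0,0.06,0,0,-0.009,-1,0,0,0.12,0,0,-0.009,-1,0,0,0.17,0,0,-0.009,-1,0,0,0.2,0,0,-0.009,-1,0,0,0.2,0,0,-0.009,-1]}}

```text
time_s: 12.25
ee_pos: [0.5109, -0.1821, 0.0988]
eef_rot: [-2.213, -2.222, 0.004]
wrist_force: [-0.9, -0.1, 0.2]
finger_gap: 0.0
grasp_force: 0.0
```

Request:
{"api": "servo_tool", "payload": {"rows": [0,0.005,0,0,0,0,-1,0,0.01,0,0,0,0,-1,0,0.015,0,0,0,0,-1,0,0.02,0,0,0,0,-1,0,0.02,0,0,0,0,-1]}}

```text
time_s: 12.75
ee_pos: [0.5229, -0.1839, 0.1018]
eef_rot: [-2.218, -2.224, 0.001]
wrist_force: [-0.3, -0.3, -0.8]
finger_gap: 0.0
grasp_force: 0.0
```

Request:
{"api": "servo_tool", "payload": {"rows": [0,0.004,0,0,0,0,-1,0,0.007,0,0,0,0,-1,0,0.01,0,0,0,0,-1,0,0.012,0,0,0,0,-1,0,0.012,0,0,0,0,-1]}}

```text
time_s: 13.25
ee_pos: [0.5282, -0.1838, 0.1012]
eef_rot: [-2.218, -2.224, 0.002]
wrist_force: [-0.1, -0.3, 1.1]
finger_gap: -0.003
grasp_force: 0.0
```

Request:
{"api": "servo_tool", "payload": {"rows": [0,0.002,0,0,0,0,-1,0,0.004,0,0,0,0,-1,0,0.004,0,0,0,0,-1,0,0.004,0,0,0,0,-1]}}

```text
time_s: 13.65
ee_pos: [0.5301, -0.1837, 0.1012]
eef_rot: [-2.218, -2.224, 0.002]
wrist_force: [-0.1, -0.8, 0.4]
finger_gap: 0.002
grasp_force: 0.0
```

Request:
{"api": "servo_tool", "payload": {"rows": [0,0.002,0,0,0,0,-1,0,0.004,0,0,0,0,-1,0,0.004,0,0,0,0,-1,0,0.004,0,0,0,0,-1]}}

```text
time_s: 14.05
ee_pos: [0.5317, -0.1837, 0.1011]
eef_rot: [-2.217, -2.223, 0.003]
wrist_force: [-2.0, -0.2, 1.1]
finger_gap: -0.0
grasp_force: 1.4
```

Contact begins near x = 0.531. Continue in small steps, watching the force.

Request:
{"api": "servo_tool", "payload": {"rows": [0,0.002,0,0,0,0,-1,0,0.004,0,0,0,0,-1,0,0.004,0,0,0,0,-1,0,0.004,0,0,0,0,-1]}}

```text
time_s: 14.45
ee_pos: [0.534, -0.1837, 0.1011]
eef_rot: [-2.218, -2.223, 0.002]
wrist_force: [-3.6, -0.3, 1.5]
finger_gap: -0.001
grasp_force: 1.6
```

Request:
{"api": "servo_tool", "payload": {"rows": [0,0.002,0,0,0,0,-1,0,0.003,0,0,0,0,-1,0,0.003,0,0,0,0,-1,0,0.003,0,0,0,0,-1]}}

```text
time_s: 14.85
ee_pos: [0.5356, -0.1837, 0.1011]
eef_rot: [-2.218, -2.224, 0.002]
wrist_force: [-3.5, -0.4, 0.7]
finger_gap: 0.004
grasp_force: 1.6
```

Request:
{"api": "servo_tool", "payload": {"rows": [0,0.001,0,0,0,0,-1,0,0.002,0,0,0,0,-1,0,0.002,0,0,0,0,-1,0,0.002,0,0,0,0,-1]}}

```text
time_s: 15.25
ee_pos: [0.5359, -0.1837, 0.1011]
eef_rot: [-2.217, -2.223, 0.003]
wrist_force: [-5.8, -1.1, 2.5]
finger_gap: -0.001
grasp_force: 2.8
```

Request:
{"api": "servo_tool", "payload": {"rows": [0,0.001,0,0,0,0,-1,0,0.001,0,0,0,0,-1,0,0.001,0,0,0,0,-1]}}

```text
time_s: 15.55
ee_pos: [0.5364, -0.1837, 0.1011]
eef_rot: [-2.217, -2.223, 0.003]
wrist_force: [-6.3, -0.2, 1.6]
finger_gap: 0.001
grasp_force: 2.8
```

Request:
{"api": "servo_tool", "payload": {"rows": [0,0.001,0,0,0,0,-1,0,0.001,0,0,0,0,-1,0,0.001,0,0,0,0,-1]}}

```text
time_s: 15.85
ee_pos: [0.5369, -0.1837, 0.1011]
eef_rot: [-2.217, -2.223, 0.003]
wrist_force: [-5.7, 0.6, 2.4]
finger_gap: -0.005
grasp_force: 2.9
```

Request:
{"api": "servo_tool", "payload": {"rows": [0,0.001,0,0,0,0,-1,0,0.002,0,0,0,0,-1,0,0.002,0,0,0,0,-1]}}

```text
time_s: 16.15
ee_pos: [0.537, -0.1837, 0.1011]
eef_rot: [-2.217, -2.222, 0.005]
wrist_force: [-8.9, -0.9, 5.4]
finger_gap: -0.002
grasp_force: 4.4
```

Request:
{"api": "servo_tool", "payload": {"rows": [0,0.001,0,0,0,0,-1,0,0.002,0,0,0,0,-1,0,0.002,0,0,0,0,-1]}}

```text
time_s: 16.45
ee_pos: [0.5371, -0.1837, 0.101]
eef_rot: [-2.216, -2.221, 0.007]
wrist_force: [-11.5, -1.6, 7.2]
finger_gap: -0.001
grasp_force: 5.9
```

Request:
{"api": "servo_tool", "payload": {"rows": [0,0.001,0,0,0,0,-1,0,0.003,0,0,0,0,-1,0,0.003,0,0,0,0,-1]}}

```text
time_s: 16.75
ee_pos: [0.5372, -0.1837, 0.101]
eef_rot: [-2.215, -2.219, 0.01]
wrist_force: [-15.6, -0.5, 11.8]
finger_gap: 0.0
grasp_force: 8.2
```

Request:
{"api": "servo_tool", "payload": {"rows": [0,-0.01,0,0,0,0,-1,0,-0.03,0,0,0,0,-1,0,-0.06,0,0,0,0,-1,0,-0.06,-0.08,0,0,0,-1,0,-0.06,-0.16,0,0,0,-1]}}

```text
time_s: 17.25
ee_pos: [0.51, -0.1833, 0.1811]
eef_rot: [-2.216, -2.222, 0.002]
wrist_force: [2.2, -0.6, -0.0]
finger_gap: -0.002
grasp_force: 0.0
```

```bash
python3 - <<'E'
from h import *
go([.575,-.27,.33],0)
E
```

```text
t 17.25 pos [ 0.51   -0.1833  0.1811] yaw 0.15 j6 1.22 SHIFT [-0.1734  0.1286 -0.2984] TURN [-0.004  -0.0016  0.0032]
```

Rise and move above the housing to look straight down at the cheeks.

Request:
{"api": "servo_tool", "payload": {"rows": [0,0,-0.1,0,0,0,-1,0,0,-0.2,0,0,0,-1,0,0.03,-0.298,0,0,0,-1,-0.07,0.1,-0.298,0,0,0,-1,-0.14,0.128,-0.298,0,0,0,-1]}}

```text
time_s: 17.75
ee_pos: [0.5794, -0.2542, 0.333]
eef_rot: [2.211, 2.223, 0.004]
wrist_force: [1.3, -0.9, -0.6]
finger_gap: 0.0
grasp_force: 0.0
```

Request:
{"api": "servo_tool", "payload": {"rows": [-0.033,0,0,0,0,0,-1,-0.033,0,0,0,0,0,-1,-0.033,0,0,0,0,0,-1]}}

```text
time_s: 18.05
ee_pos: [0.5752, -0.2698, 0.3298]
eef_rot: [-2.218, -2.222, 0.001]
wrist_force: [-0.6, 0.3, -0.3]
finger_gap: 0.001
grasp_force: 0.0
```

```bash
python3 - <<'E'
from h import *
np.set_printoptions(precision=4,suppress=True)
p=shot('wrist');pickle.dump(p,open('w5.pkl','wb'))
c=proj(p,[.575,-.15,.09])[0].astype(int);print(c)
y0=max(0,c[1]-75);x0=c[0]-100
cv2.imwrite('pics/w5.png',cv2.resize(p['img'][y0:y0+150,x0:x0+200,::-1],None,fx=4,fy=4,interpolation=2));print(x0,y0)
m=mask(p,'red');m[:y0]=0;m[y0+150:]=0;m[:,:x0+70]=0;m[:,x0+130:]=0;ys,xs=np.nonzero(m);print(xs.min(),xs.max(),ys.min(),ys.max(),[ray(p,(273,q),.092)[1] for q in(ys.min()-.5,ys.max()+.5)])
E
```

```text
[273  51]
173 0
273 280 40 49 [np.float64(-0.13974177778490535), np.float64(-0.14830264050376057)]
```

View pics/w5.png

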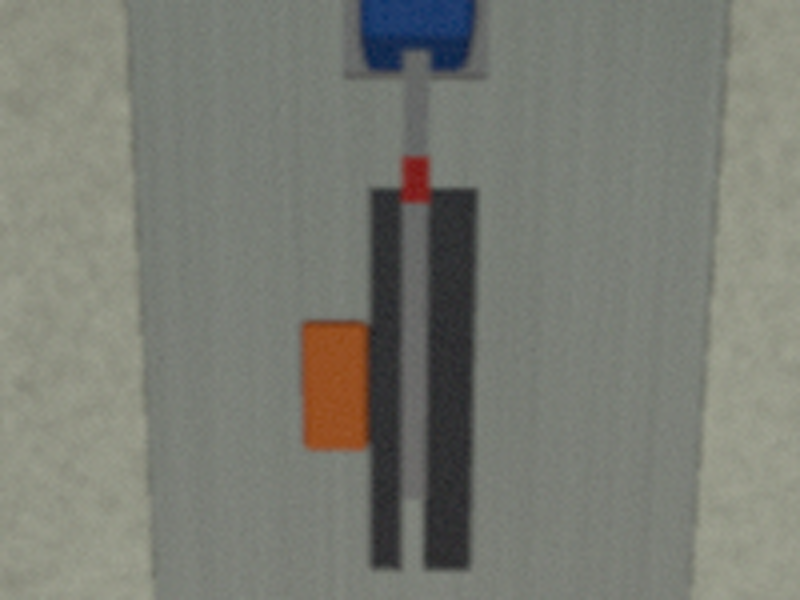

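The red band spans crop rows 155–203 and the cheek front ends are at row 188, about 3 mm inside the band. The blade is tight between both cheeks, and the arm is clear.

```bash
python3 -c "
from rig import robot
print(robot.close_job())"
```

```text
the job is handed in; nothing more can be done
None
```

The blue gauge stands on the lens rest with its blade trapped between the cheeks and the cheek front ends about 3 mm inside the red band; I touched nothing else on the bench, and the job was handed in at about 18 s.

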